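# Pack finished tea cartons from the catch tray into the caddy row

## Robot

A 6-joint arm with a two-finger parallel gripper is mounted at the origin on the work surface. World frame = base frame: x ahead of the robot, y to its left, z up, the work surface at z = 0. Lengths are in m, angles in rad, forces in N, time in s.
With the tool pointing down it reaches from about 0.3 to 0.775 m from the base axis. Payload 14.6 kg.
Tool frame: the origin (TCP) lies at the centre of the arm's flange, where the gripper is bolted on; the fingertips stand 199 mm ahead of it and the grasp point (between the pads) lies ctrl.tcp_to_grasp ahead of it (ctrl.tcp_to_grasp is the distance from the TCP to the grasp point, in m); z points along the fingers, y is the line along which they close (so a half turn about z gives the same grasp; the last joint's range is limited). The gripper opens to 94 mm and grips with 3 to 60 N. Pads are 16 mm wide; open, the fingers measure 119 mm over their backs; the gripper's body (75 mm by 177 mm) begins 78 mm behind the grasp point.
Start: joints at [-0.067, 0.3, 1.521, -0, 1.321, -0.067], TCP at [0.55, -0, 0.405] pointing down, gripper open.
Joint ranges: [-3.03, 3.03], [-0.79, 2.21], [0.23, 2.52], [-1.04, 4.18], [0, 3.07], [-2.55, 2.55]. Speed limits (rad/s): [2.22, 2.22, 2.57, 3.14, 3.14, 3.14].

## Interface

Orientations are given as [roll, pitch, yaw] about the fixed x, y, z axes, in that order (R = Rz(yaw) Ry(pitch) Rx(roll)).
In Python, from station import ctrl gives the robot as it stands. The module is installed in compiled form; this text tells all that it offers.
- The arm moves only by the shell command python3 -m jog 'ROWS' [OPENING] [FORCE]. ROWS is JSON, a list of rows, each a list of 6 numbers: the shift along the tool's x, y, z in cm, then the turn, a rotation vector about the tool's x, y, z in rad. In form: [[tx, ty, tz, ax, ay, az], ...]. A call has 1 to 8 rows; each row is the pose to reach, as a shift and turn from the pose commanded when the call began, along the tool's axes at that moment; what a row does not reach only later rows make up. A row lasts 1/10 s, in which the tool goes at most 50 mm and 8.59 degrees, less where a joint would pass 70% of its speed; a pose out of reach is approached as far as the arm can. A call with a gripper value outside its range is refused whole. OPENING is the opening in per cent of the stroke, from 0 (shut) to 100 (fully open), set as the call begins (- or left out, the last holds). The fingers move at their own pace and stop on an object; FORCE is the grip in N (left out, the last holds). Time passes only in rows, so rows that repeat a pose let the fingers close. It gives the time, the measured TCP pose, the force, the opening and the grip force at its end, in the units of the state.
- ctrl.get_obs(): the state, without advancing time (a new reading comes with each control period).
- ctrl.camera(name): name is "scene" or "side" or "wrist"; returns a dict with "img" (384x512x3 uint8, blue, green, red), "intrinsics" (3x3 intrinsics, pixels), "k1" (the pictures are not rectified: a ray, as slopes to the right and down, at radius r is drawn at 1 + k1 r^2 times it, then the intrinsics apply), "R" (3x3) and "t" (3): a world point X has camera coordinates R X + t. Camera axes: x right, y down, z forward; pixel columns grow to the right and rows downward; lengths in m; the calibration is good to about 2 mm. A picture is of the moment at which its call begins. There is no depth.
- ctrl.hand_in(): hands the job in; it is judged then, once.
The state is a dict: "time_s": time; "qpos": joint angles; "joint_vel": joint speeds; "tau": joint torques, N m; "ee_pos": TCP position; "eef_rot": TCP orientation; "force": force on the tool from outside, world axes, zero at the start; "moment": the same for the moment, N m; "grip_width": finger opening in m; "grip_force": force on a finger pad.
Only numpy, scipy, OpenCV 4.12 (cv2) and the standard library are available. Lean on these libraries where they do the work, as an engineer would, in place of code of your own. Each camera call takes 0.05 s, during which the arm holds its last target. There are 200 camera calls.

## Task

Collect the two finished tea cartons from the packing machine's sloped catch tray and stand them upright in the wooden caddy, in one row with the two already there and turned the same way. The cartons in the caddy stand in the way, so first move them apart to make room. Set each carton down on the caddy floor rather than dropping it in, and leave the vase, bowl, jar and notebooks where they are.

Things in the scene. Friction and masses are not known exactly. Their poses are not given: they have to be found in the camera images.
- packer: white tabletop carton-packing machine, fixed, 280 mm wide (its y), front towards its -x; origin on the table under it, z up. A sloping dark-steel catch tray lies at its front (see tray_edge), below an overhanging grey hood (see hood_edge). The cabinet behind (x = -13 to 147 mm) is 300 mm tall.
- tray_edge (a point): middle of the catch tray's low inside edge, axes as the packer's (level). From here the tray floor, 280 mm wide along y, rises at 30 degrees for 90 mm towards +x. A lip 22 mm high, square to the floor, runs along the low edge and both sides. Reach the tray from the -x side with the tool leaned about 30 degrees.
- hood_edge (a point): middle of the lower front edge of the hood above the tray, axes as the packer's. The hood lies from here towards +x and up 90 mm, over the full width; its front face carries three knobs 10 mm proud.
- carton_a: closed off-white card tea carton, blank brown label on both broad faces, 30 mm thick (its x), 50 mm wide (its y), 64 mm tall (its z), 60 to 130 g. Origin: centre of its underside, z to its top. Starts in the tray half towards the packer's -y, underside on the sloping floor, broad -x face at the lip: z leans 30 degrees towards the packer's -x, y along the packer's y.
- carton_b: closed off-white card tea carton, blank brown label on both broad faces, 30 mm thick (its x), 50 mm wide (its y), 64 mm tall (its z), 60 to 130 g. Origin: centre of its underside, z to its top. Starts like carton_a, in the tray half towards the packer's +y. At least 60 mm is free between the two and 20 mm beside the tray's ends.
- caddy: open wooden caddy, fixed, 176 mm (its x) by 74 mm (its y) outside. Origin: centre of its underside, z up; floor 8 mm thick. The row runs along its x: cartons stand with their thickness along x and width along y, either face first. Their upper part stands out above the side walls and can be gripped across the 50 mm width.
- caddy_floor (a point): centre of the caddy's inner floor, axes as the caddy's. The inside reaches from x = -80 to 80 mm and y = -29 to 29 mm; side walls (along x) rise 25 mm above this floor, end walls 40 mm.
- stock_a: closed off-white card tea carton, blank brown label on both broad faces, 30 mm thick (its x), 50 mm wide (its y), 64 mm tall (its z), 60 to 130 g. Origin: centre of its underside, z to its top. Stands loose in the caddy row towards the caddy's -x end, 23 to 27 mm from the end wall (too little for a carton). Slides on the floor; pushed high up it tips.
- stock_b: closed off-white card tea carton, blank brown label on both broad faces, 30 mm thick (its x), 50 mm wide (its y), 64 mm tall (its z), 60 to 130 g. Origin: centre of its underside, z to its top. As stock_a, 23 to 27 mm from the caddy's +x end wall. Between stock_a and stock_b is 46 to 54 mm: room for one carton.
- vase: bystander: round black vase, 110 mm across, 128 mm tall; origin under its centre.
- bowl: bystander: white bowl, 110 mm across, 40 mm tall; origin under its centre.
- jar: bystander: glass jar with a steel cap, 64 mm across, 100 mm tall; origin under its centre.
- notebooks: bystander: blue notebooks, 150 by 110 by 22 mm lying flat; origin under its centre.
Things that resemble listed ones, but are neither listed nor needed, are in the scene too. What is shaped like the stock_b but green or turquoise is not meant. What is shaped like the carton_a but blue or pink is not meant.

How it is judged:
At the end, for the whole second after the job is handed in: All four cartons stand upright (within 0.1 rad) on the caddy's inner floor (undersides within 4 mm of it), in one row: each within 12 mm of the caddy's centre line, between its end walls, thickness along the row within 0.2 rad, and at rest (x of carton_a in the frame of caddy_floor between -0.07 and 0.07 m and y of carton_a in the frame of caddy_floor between -0.012 and 0.012 m and z of carton_a in the frame of caddy_floor between -0.004 and 0.004 m and angle between each of carton_a, carton_b, stock_a, stock_b's own z axis and vertical below 0.1 rad and angle between the x axis of each of carton_a, carton_b, stock_a, stock_b and the x axis of caddy, either way round below 0.2 rad and linear speed of each of carton_a, carton_b, stock_a, stock_b below 0.02 m/s and x of carton_b in the frame of caddy_floor between -0.07 and 0.07 m and y of carton_b in the frame of caddy_floor between -0.012 and 0.012 m and z of carton_b in the frame of caddy_floor between -0.004 and 0.004 m and x of stock_a in the frame of caddy_floor between -0.07 and 0.07 m and y of stock_a in the frame of caddy_floor between -0.012 and 0.012 m and z of stock_a in the frame of caddy_floor between -0.004 and 0.004 m and x of stock_b in the frame of caddy_floor between -0.07 and 0.07 m and y of stock_b in the frame of caddy_floor between -0.012 and 0.012 m and z of stock_b in the frame of caddy_floor between -0.004 and 0.004 m); the robot touches nothing.
It fails at once if a bystander (vase, bowl, jar, notebooks) is moved by more than 20 mm (distance of any of vase, bowl, jar, notebooks from where it was at the start of the episode above 0.02 m).
It fails at once if a carton over the caddy is let go with its underside more than 25 mm above the caddy floor ((x of carton_a in the frame of caddy_floor between -0.09 and 0.09 m and y of carton_a in the frame of caddy_floor between -0.05 and 0.05 m and z of carton_a in the frame of caddy_floor above 0.025 m and contact force between the fingers and carton_a below 0.02 N) or (x of carton_b in the frame of caddy_floor between -0.09 and 0.09 m and y of carton_b in the frame of caddy_floor between -0.05 and 0.05 m and z of carton_b in the frame of caddy_floor above 0.025 m and contact force between the fingers and carton_b below 0.02 N) or (x of stock_a in the frame of caddy_floor between -0.09 and 0.09 m and y of stock_a in the frame of caddy_floor between -0.05 and 0.05 m and z of stock_a in the frame of caddy_floor above 0.025 m and contact force between the fingers and stock_a below 0.02 N) or (x of stock_b in the frame of caddy_floor between -0.09 and 0.09 m and y of stock_b in the frame of caddy_floor between -0.05 and 0.05 m and z of stock_b in the frame of caddy_floor above 0.025 m and contact force between the fingers and stock_b below 0.02 N)).
It also fails if it takes over 67 s, if anything falls off the work surface, if the arm or the gripper's body presses on something with over 40 N, if the wrist force passes 120 N, or if a joint passes its speed limit or range.

## Working session

There is one attempt and no reset: what is moved stays moved. The work goes in short steps, Python scripts to look and compute and a shell command to move; the robot and the scene stay as the last step left them, time stands still between calls to the robot, and variables do not carry over. Pictures are saved under pics/ and viewed, at most 10 in all, crops included, and the job is handed in when it is done.

```bash
mkdir -p pics
cat > h.py <<'E'
import numpy as np, cv2
from station import ctrl
from scipy.spatial.transform import Rotation as Ro
def snap(n,f):
    c=ctrl.camera(n); cv2.imwrite('pics/'+f,c['img']); np.savez('pics/'+f[:-4]+'.npz',**c); return c
def load(f): return dict(np.load('pics/'+f+'.npz'))
def ray(c,u,v):
    k=float(c['k1']); K=c['intrinsics']
    p=np.array([(u-K[0,2])/K[0,0],(v-K[1,2])/K[1,1]]); q=p.copy()
    for _ in range(20): q=p/(1+k*(q@q))
    d=c['R'].T@np.array([q[0],q[1],1]); o=-c['R'].T@c['t']; return o,d/np.linalg.norm(d)
def onz(c,u,v,z):
    o,d=ray(c,u,v); return o+d*(z-o[2])/d[2]
def tri(c1,p1,c2,p2):
    o,d=ray(c1,*p1); e,f=ray(c2,*p2)
    s=np.linalg.lstsq(np.c_[d,-f],e-o,rcond=None)[0]; a=o+s[0]*d; b=e+s[1]*f
    return (a+b)/2, np.linalg.norm(a-b)
def proj(c,X):
    x=c['R']@np.array(X)+c['t']; q=x[:2]/x[2]; q=q*(1+float(c['k1'])*(q@q)); K=c['intrinsics']
    return np.array([K[0,0]*q[0]+K[0,2],K[1,1]*q[1]+K[1,2]])
def rel(pos,rpy=None):
    """shift (cm) and rotvec from present measured TCP to pos/rpy"""
    o=ctrl.get_obs(); R=Ro.from_euler('xyz',o['eef_rot'])
    t=R.inv().apply(np.array(pos)-o['ee_pos'])*100
    r=(R.inv()*Ro.from_euler('xyz',rpy)).as_rotvec() if rpy is not None else np.zeros(3)
    return np.r_[t.round(2),r.round(3)]
E
python3 - <<'E'
from h import *
a=snap('scene','sc0.png');b=snap('side','si0.png');c=snap('wrist','wr0.png')
cv2.imwrite('pics/all.png',cv2.resize(np.hstack([a['img'],b['img']]),(800,300)))
for x in(a,b,c):print((-x['R'].T@x['t']).round(3),x['R'][2].round(2))
print(ctrl.get_obs(),ctrl.tcp_to_grasp)
E
```

```text
[ 0.186 -0.752  1.421] [ 0.24  0.48 -0.84]
[ 0.094 -0.879  0.877] [ 0.37  0.7  -0.61]
[0.551 0.078 0.385] [ 0.   -0.27 -0.96]
{'time_s': 0.15, 'qpos': array([-6.65861114e-02,  3.00326921e-01,  1.52143265e+00,  3.87894866e-06,
        1.32071198e+00, -6.65689359e-02]), 'joint_vel': array([-8.16610214e-05, -2.82992521e-03,  4.33168588e-04,  1.45814775e-03,
       -8.83889112e-04,  4.97630911e-04]), 'tau': array([-2.50185103e-04, -5.31960297e+01, -3.52822959e+01,  7.07691838e-02,
        2.35654798e-02, -3.66386917e-05]), 'ee_pos': array([5.49973053e-01, 6.77135939e-06, 4.04228139e-01]), 'eef_rot': array([-3.14071595e+00, -6.22131869e-05,  1.57077816e+00]), 'force': array([-0.32177561, -0.33383505, -1.18730302]), 'moment': array([ 0.00642202, -0.01926487,  0.00874624]), 'grip_force': 0.0, 'grip_width': 0.09413171076014921} 0.1804
```

View pics/sc0.png

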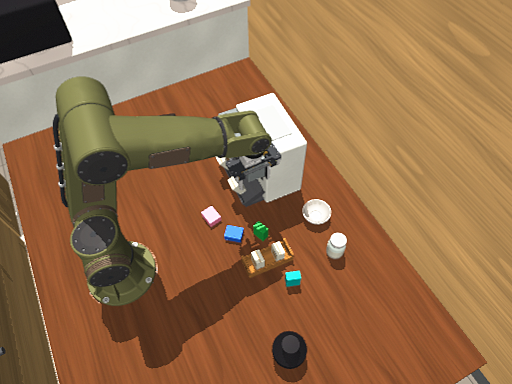

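View pics/si0.png

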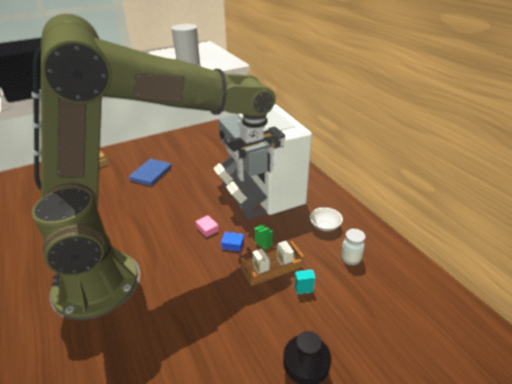

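The scene view shows the caddy at (268,256) holding two white cartons at (258,260) and (279,250). The packer is at (265,150), and the decoys are green (261,231), turquoise (293,279), blue (234,234) and pink (211,216). The side view shows the same layout, with the vase (307,357), jar (353,247), bowl (326,219) and notebooks (150,172).

Run:
```python
from h import *
a=load('sc0');b=load('si0');w=load('wr0')
A=cv2.resize(a['img'][80:300,190:350],(400,550),interpolation=cv2.INTER_CUBIC)
B=cv2.resize(w['img'],(400,300)); B=np.vstack([B,np.zeros((250,400,3),np.uint8)])
cv2.imwrite('pics/c1.png',np.hstack([A,B]))
for n,p,z in [('caddy',(268,256),.03),('sa',(258,260),.07),('sb',(279,250),.07),('green',(261,231),.03),('turq',(293,279),.03),('bowl',(317,211),.04),('jar',(337,240),.1),('vase',(289,342),.12),('blue',(234,234),.02),('pink',(211,216),.02),('packtop',(272,110),.3)]:
  print(n,onz(a,*p,z).round(3))
```

```text
caddy [ 0.5   -0.205  0.03 ]
sa [ 0.452 -0.218  0.07 ]
sb [ 0.536 -0.219  0.07 ]
green [ 0.525 -0.102  0.03 ]
turq [ 0.536 -0.324  0.03 ]
bowl [ 0.754 -0.131  0.04 ]
jar [ 0.729 -0.292  0.1  ]
vase [ 0.401 -0.521  0.12 ]
blue [ 0.431 -0.061  0.02 ]
pink [0.385 0.052 0.02 ]
packtop [0.731 0.2   0.3  ]
```

View pics/c1.png

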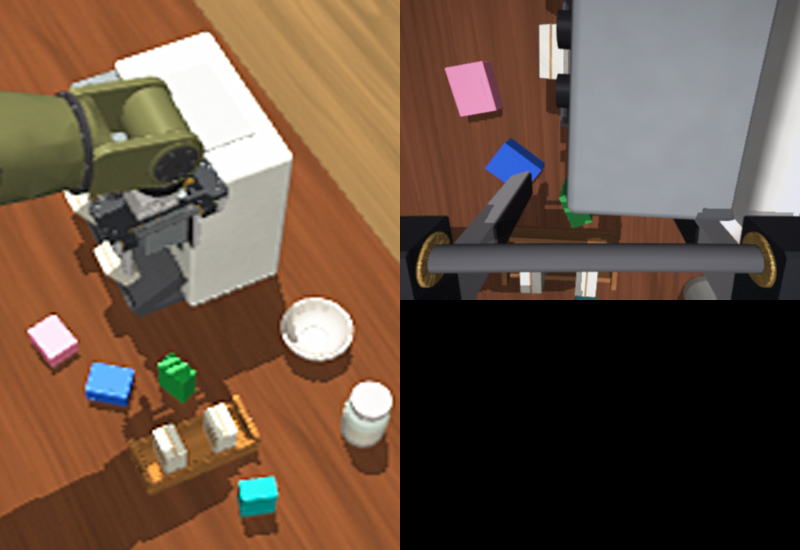

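The crop shows the packer with its front facing the robot, and white cartons peeking out left of the hood at crop (105,255) and (75,200). In the caddy are two white cartons at (170,447) and (220,427). Only these two white ones match stock_a and stock_b, since the green and turquoise ones stand outside. I'll move the wrist over the caddy for a closer look.

```bash
python3 -m jog '[[-3,0,-1,0,0,0],[-7,-1,-1,0,0,-0.14],[-11,-2,-1,0,0,-0.29],[-15,-3,-1,0,0,-0.43],[-19,-3,-1,0,0,-0.57],[-22,-3,-1,0,0,-0.71],[-22,-3,-1,0,0,-0.85],[-22,-3,-1,0,0,-0.99]]' 100
python3 -m jog '[[0,0,0,0,0,-0.14],[0,0,0,0,0,-0.28],[0,0,0,0,0,-0.43],[0,0,0,0,0,-0.58],[0,0,0,0,0,-0.58],[0,0,0,0,0,-0.58]]'
python3 - <<'E'
from h import *
w=snap('wrist','wr1.png'); s=snap('scene','sc1.png'); o=ctrl.get_obs();print(o['ee_pos'],o['eef_rot'],o['qpos'])
B=cv2.resize(s['img'][70:210,190:330],(400,400),interpolation=cv2.INTER_CUBIC)
A=np.zeros((400,400,3),np.uint8);A[:300]=cv2.resize(w['img'],(400,300))
cv2.imwrite('pics/c2.png',np.hstack([A,B]))
E
```

```text
time_s: 0.95
ee_pos: [0.5198, -0.221, 0.4142]
eef_rot: [-3.142, -0.001, 2.565]
force: [-0.1, 0.3, 0.2]
grip_width: 0.0939
grip_force: 0.0
time_s: 1.55
ee_pos: [0.52, -0.22, 0.4145]
eef_rot: [3.141, -0.0, 3.136]
force: [0.2, -0.0, -1.3]
grip_width: 0.0938
grip_force: 0.0
[ 0.52000464 -0.22000434  0.41454   ] [ 3.14149311e+00 -1.63752394e-04  3.13719343e+00] [-4.65113340e-01  3.25231209e-01  1.46466561e+00  1.67651761e-05
  1.35188677e+00 -2.03151408e+00]
```

View pics/c2.png

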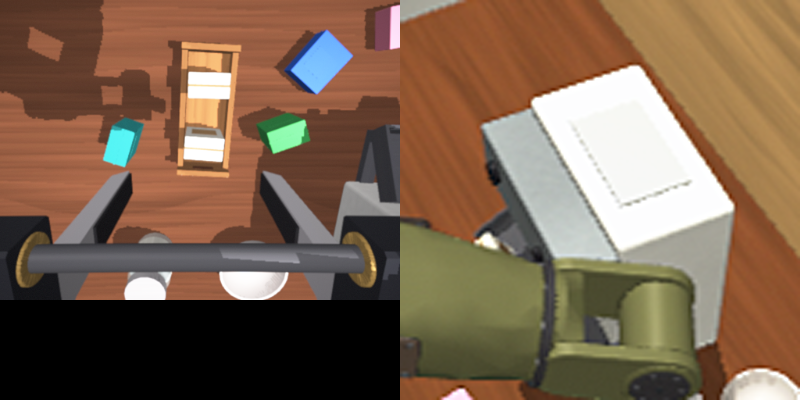

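Run:
```python
from h import *
s=load('sc1');w=load('wr1')
P=[onz(s,*p,.3) for p in [(236.2,105),(274,93.5),(306.6,142.8),(268.8,158.2)]]
print(np.round(P,3)); d=P[0]-P[3]; e=P[1]-P[0];print(np.degrees(np.arctan2(d[1],d[0]))-90,np.degrees(np.arctan2(e[1],e[0])),np.linalg.norm(d),np.linalg.norm(e))
cv2.imwrite('pics/c3.png',cv2.resize(w['img'][45:235,215:320],(440,800)[::1],interpolation=cv2.INTER_CUBIC)[:600] if 0 else cv2.resize(w['img'][45:235,205:330],(390,593),interpolation=cv2.INTER_CUBIC))
```

```text
[[0.625 0.285 0.3  ]
 [0.779 0.272 0.3  ]
 [0.762 0.004 0.3  ]
 [0.613 0.007 0.3  ]]
-2.4090617759722477 -5.062814915638706 0.2788482783905509 0.1546504658516984
```

View pics/c3.png

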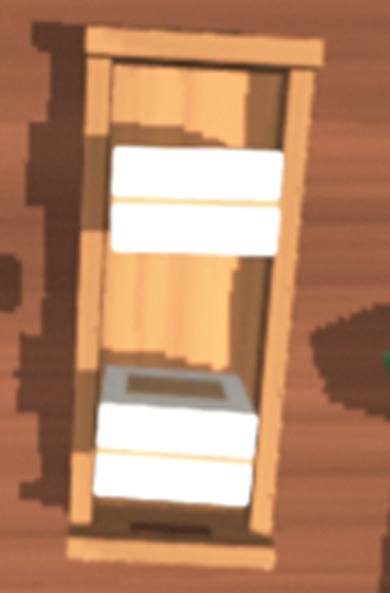

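The crop shows the tops of the two stock cartons, at crop (112–283,148–256) and (95–257,404–506), inside the caddy, whose end walls are at rows 28–66 and 538–570.

Run:
```python
from h import *
w=load('wr1')
f=lambda p,z:onz(w,205+p[0]/3.12,45+p[1]/3.12,z)[:2]
for n,z,Q in [('up',.072,[(112,148),(283,150),(278,256),(112,252)]),('low',.072,[(100,404),(257,412),(251,506),(95,497)]),('caddy',.048,[(86,28),(324,40),(273,570),(66,556)])]:
  P=np.array([f(q,z) for q in Q]); e=[P[1]-P[0],P[2]-P[3]]; 
  print(n,P.mean(0).round(4),[np.degrees(np.arctan2(v[1],v[0])).round(1)-90 for v in e],[np.linalg.norm(v).round(4) for v in e], 'len',np.linalg.norm(P[0]-P[3]).round(4),np.linalg.norm(P[1]-P[2]).round(4), [np.degrees(np.arctan2(*(v)[::-1])).round(1) for v in (P[3]-P[0],P[2]-P[1])])
```

```text
up [ 0.4585 -0.2034] [np.float64(-1.0), np.float64(-1.7000000000000028)] [np.float64(0.0506), np.float64(0.0506)] len 0.0304 0.031 [np.float64(-0.8), np.float64(-1.0)]
low [ 0.5377 -0.2093] [np.float64(-3.299999999999997), np.float64(-3.799999999999997)] [np.float64(0.0499), np.float64(0.0508)] len 0.0311 0.0315 [np.float64(-4.0), np.float64(-2.2)]
caddy [ 0.4969 -0.2053] [np.float64(-3.0999999999999943), np.float64(-4.5)] [np.float64(0.0736), np.float64(0.0737)] len 0.1747 0.1765 [np.float64(-3.5), np.float64(-3.5)]
```

```bash
python3 -m jog '[[3,0.8,4,0,0,0.03],[6.15,1.66,8,0,0,0.058],[6.15,1.66,11,0,0,0.058],[6.15,1.66,13.5,0,0,0.058],[6.15,1.66,15.5,0,0,0.058],[6.15,1.66,16.8,0,0,0.058],[6.15,1.66,17.4,0,0,0.058],[6.15,1.66,17.4,0,0,0.058]]' 100
python3 -m jog '[[0,0,0,0,0,0],[0,0,0,0,0,0],[0,0,0,0,0,0],[0,0,0,0,0,0],[0,0,0,0,0,0],[0,0,0,0,0,0],[0,0,0,0,0,0],[0,0,0,0,0,0]]' 40 20
```

```text
time_s: 2.45
ee_pos: [0.4586, -0.2034, 0.2404]
eef_rot: [3.141, -0.0, 3.082]
force: [0.0, 0.5, 0.7]
grip_width: 0.0941
grip_force: 0.0
time_s: 3.25
ee_pos: [0.4585, -0.2034, 0.2407]
eef_rot: [-3.142, 0.0, 3.083]
force: [-0.9, -1.5, 1.8]
grip_width: 0.0502
grip_force: 19.9
```

```bash
python3 -m jog '[[0,0,-0.3,0,0,0],[0.6,0,-0.3,0,0,0],[1.2,0,-0.3,0,0,0],[1.8,0,-0.3,0,0,0],[2.25,0,-0.3,0,0,0],[2.25,0,-0.15,0,0,0],[2.25,0,0.03,0,0,0],[2.25,0,0.03,0,0,0]]' -
python3 -m jog '[[0,0,0,0,0,0],[0,0,0,0,0,0],[0,0,0,0,0,0],[0,0,-1,0,0,0],[0,0,-3,0,0,0],[0,0,-5,0,0,0],[0,0,-6,0,0,0],[0,0,-6,0,0,0]]' 100
python3 -c "
from h import *
print(rel([.5377,-.2093,.2407]),rel([.5377,-.2093,.300]))"
```

```text
time_s: 4.05
ee_pos: [0.4363, -0.2021, 0.2406]
eef_rot: [-3.141, 0.001, 3.083]
force: [-1.2, 1.1, 4.2]
grip_width: 0.0496
grip_force: 19.9
time_s: 4.85
ee_pos: [0.4362, -0.2021, 0.3017]
eef_rot: [-3.14, 0.002, 3.083]
force: [-0.1, 0.4, -0.4]
grip_width: 0.0938
grip_force: 0.0
[-10.16  -0.12   6.13   0.     0.     0.  ] [-10.18  -0.12   0.2    0.     0.     0.  ]
```

```bash
python3 -m jog '[[-4,0,0,0,0,0],[-7.5,-0.1,0,0,0,0],[-10.2,-0.12,0,0,0,0],[-10.2,-0.12,2,0,0,0],[-10.2,-0.12,4,0,0,0],[-10.2,-0.12,5.5,0,0,0],[-10.2,-0.12,6.1,0,0,0],[-10.2,-0.12,6.1,0,0,0]]' 100
python3 -m jog '[[0,0,0,0,0,0],[0,0,0,0,0,0],[0,0,0,0,0,0],[0,0,0,0,0,0],[0,0,0,0,0,0],[0,0,0,0,0,0],[0,0,0,0,0,0],[0,0,0,0,0,0]]' 40 20
python3 -m jog '[[0,0,-0.3,0,0,0],[-0.6,0,-0.3,0,0,0],[-1.2,0,-0.3,0,0,0],[-1.8,0,-0.3,0,0,0],[-2.05,0.1,-0.3,0,0,0],[-2.05,0.1,-0.15,0,0,0],[-2.05,0.1,0.03,0,0,0],[-2.05,0.1,0.03,0,0,0]]' -
python3 -m jog '[[0,0,0,0,0,0],[0,0,0,0,0,0],[0,0,0,0,0,0],[0,0,-1,0,0,0],[0,0,-4,0,0,0],[0,0,-8,0,0,0],[0,0,-12,0,0,0],[0,0,-16,0,0,0]]' 100
```

```text
time_s: 5.65
ee_pos: [0.5376, -0.2093, 0.2385]
eef_rot: [3.141, -0.001, 3.083]
force: [0.1, 0.0, 0.3]
grip_width: 0.094
grip_force: 0.0
time_s: 6.45
ee_pos: [0.5378, -0.2093, 0.2395]
eef_rot: [-3.141, 0.0, 3.083]
force: [-0.1, -0.8, 2.0]
grip_width: 0.05
grip_force: 19.9
time_s: 7.25
ee_pos: [0.5584, -0.2093, 0.2394]
eef_rot: [3.141, 0.001, 3.083]
force: [-0.5, 1.1, 3.8]
grip_width: 0.0496
grip_force: 20.0
time_s: 8.05
ee_pos: [0.558, -0.2093, 0.4015]
eef_rot: [-3.141, 0.001, 3.083]
force: [-0.3, 0.6, 0.1]
grip_width: 0.0941
grip_force: 0.0
```

```bash
python3 -c "
from h import *
snap('wrist','wr2.png')
o=ctrl.get_obs();R=Ro.from_euler('xyz',o['eef_rot']);T=(R*Ro.from_rotvec([0,-.52,0])).as_euler('xyz')
print(rel([.38,.145,.38],T))"
```

```text
[19.89 34.34  2.57 -0.   -0.52 -0.  ]
```

```bash
python3 -m jog '[[4.5,0,0,0,0,0],[9,0,0,0,0,0],[13,2,0,0,-0.1,0],[16,5,0,0,-0.2,0],[18,9,0.5,0,-0.3,0],[19.5,13,1,0,-0.4,0],[19.9,17.5,1.5,0,-0.52,0],[19.9,22,2,0,-0.52,0]]' 100
python3 -c "
from h import *
o=ctrl.get_obs();R=Ro.from_euler('xyz',[-3.14159,0,3.083])*Ro.from_rotvec([0,-.52,0])
print(rel([.38,.145,.38],R.as_euler('xyz')))"
```

```text
time_s: 8.9
ee_pos: [0.3713, 0.0233, 0.3797]
eef_rot: [3.14, 0.527, 3.081]
force: [0.5, -0.5, 0.1]
grip_width: 0.094
grip_force: 0.0
[-1.30e-01  1.22e+01  7.00e-02  1.00e-03  7.00e-03 -1.00e-03]
```

```bash
python3 -m jog '[[0,4,0,0,0,0],[0,8,0,0,0,0],[0,11,0,0,0,0],[0,12.2,0,0,0,0],[0,12.2,0,0,0,0],[0,12.2,0,0,0,0]]' 100
python3 - <<'E'
from h import *
w=snap('wrist','wr3.png'); s=snap('side','si3.png')
A=cv2.resize(w['img'],(760,570));cv2.imwrite('pics/c4.png',A)
E
```

```text
time_s: 9.5
ee_pos: [0.3796, 0.1434, 0.3792]
eef_rot: [-3.142, 0.52, 3.083]
force: [0.6, -0.3, -0.3]
grip_width: 0.0943
grip_force: 0.0
```

View pics/c4.png

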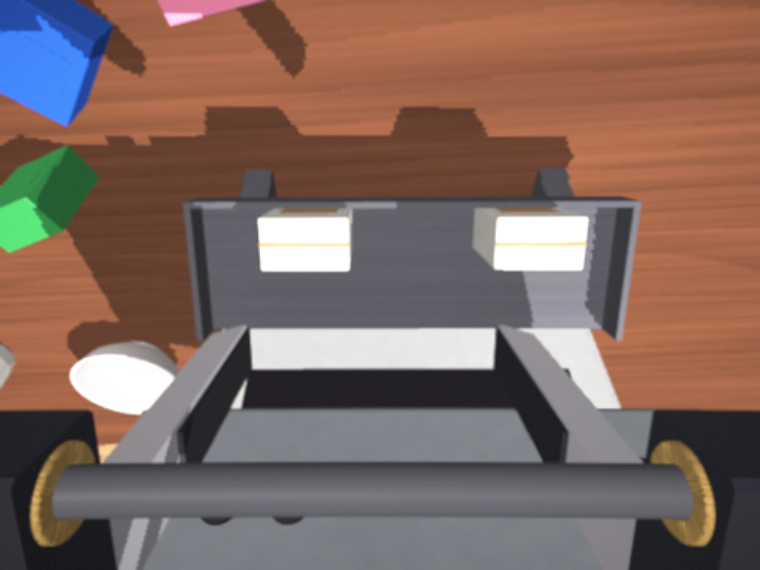

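The view shows the tray with two white tops: carton_a, on the left towards -y, at (259–352,216–270) and carton_b at (496–587,216–270). The blue, pink and green blocks are off the tray, so these two are the ones meant.

```bash
cat > m.py <<'E'
from h import *
def pnp(w,Q,sc):
    ob=np.float64([[-15,-25,0],[-15,25,0],[15,25,0],[15,-25,0]])/1000
    ok,rv,t=cv2.solvePnP(ob,np.float64(Q)*sc,w['intrinsics'],np.array([float(w['k1']),0,0,0]),flags=cv2.SOLVEPNP_IPPE)
    X=w['R'].T@(t.ravel()-w['t']); n=w['R'].T@cv2.Rodrigues(rv)[0]
    return X,n
E
python3 - <<'E'
from m import *
w=load('wr3')
sc=512/760
o=np.array([.3796,.1434,.3792]);R=Ro.from_euler('xyz',[-3.142,.52,3.083])
for Q in ([(259,216),(352,216),(350,270),(261,270)],[(495,216),(587,216),(585,270),(497,270)]):
    X,n=pnp(w,Q,sc); print(X.round(4),'tool frame',R.inv().apply(X-o).round(4)); print(n.round(2))
Xs=[]
for q in [(187,203),(638,203),(610,327),(207,327)]:
    oo,d=ray(w,q[0]*sc,q[1]*sc); print(R.inv().apply(oo-o).round(4),(R.inv().apply(d)).round(4))
E
```

```text
[0.5041 0.0997 0.1166] tool frame [ 0.0204 -0.0364  0.2909]
[[ 0.82  0.2  -0.54]
 [-0.07  0.97  0.24]
 [ 0.57 -0.16  0.81]]
[0.513  0.2295 0.1151] tool frame [0.02   0.0937 0.2929]
[[ 0.7   0.07 -0.71]
 [-0.04  1.    0.06]
 [ 0.72 -0.01  0.7 ]]
[ 0.0767 -0.0001  0.0198] [-0.1176 -0.3431  0.9319]
[ 0.0767 -0.0001  0.0198] [-0.1119  0.4629  0.8793]
[ 0.0767 -0.0001  0.0198] [-0.3285  0.426   0.843 ]
[ 0.0767 -0.0001  0.0198] [-0.345  -0.3119  0.8853]
```

Run:
```python
from m import *
w=load('wr3');sc=512/760; a=load('wr0')
o1,d1=ray(w,440*sc,408*sc)
# hood top front edge in wr0, same y
from scipy.optimize import brentq
o=np.array([.3796,.1434,.3792]);R=Ro.from_euler('xyz',[-3.142,.52,3.083])
for s in np.arange(.2,.5,.03):
    P=o1+s*d1; q=proj(a,P+[0,0,.09]); print(P.round(3),q.round(0),R.inv().apply(P-o).round(3))
```

```text
[0.496 0.163 0.225] [-243. -712.] [-0.023  0.026  0.191]
[0.522 0.165 0.21 ] [  66. -491.] [-0.038  0.03   0.217]
[0.548 0.167 0.195] [ 235. -378.] [-0.053  0.034  0.242]
[0.574 0.17  0.18 ] [ 346. -308.] [-0.068  0.038  0.268]
[0.6   0.172 0.166] [ 425. -260.] [-0.083  0.041  0.294]
[0.626 0.175 0.151] [ 485. -226.] [-0.098  0.045  0.32 ]
[0.652 0.177 0.136] [ 532. -199.] [-0.113  0.049  0.345]
[0.678 0.179 0.121] [ 571. -178.] [-0.128  0.053  0.371]
[0.704 0.182 0.106] [ 603. -161.] [-0.143  0.057  0.397]
[0.73  0.184 0.091] [ 630. -146.] [-0.158  0.061  0.422]
```

```bash
python3 -m jog '[[1,-2,3,0,0,0],[2,-3.65,6,0,0,0],[2,-3.65,8.5,0,0,0],[2,-3.65,10.5,0,0,0],[2,-3.65,12,0,0,0],[2,-3.65,12.7,0,0,0],[2,-3.65,12.7,0,0,0],[2,-3.65,12.7,0,0,0]]' 100
python3 -m jog '[[0,0,0,0,0,0],[0,0,0,0,0,0],[0,0,0,0,0,0],[0,0,0,0,0,0],[0,0,0,0,0,0],[0,0,0,0,0,0],[0,0,0,0,0,0],[0,0,0,0,0,0]]' 40 20
python3 -m jog '[[0,0,-0.5,0,0,0],[0,0,-1.5,0,0,0],[0,0,-3,0,0,0],[0,0,-5,0,0,0],[0,0,-7.5,0,0,0],[0,0,-10,0,0,0],[0,0,-12,0,0,0],[0,0,-12,0,0,0]]'
python3 - <<'E'
from h import *
w=snap('wrist','wr4.png')
q=Ro.from_euler('xyz',[np.pi,0,3.083]).as_euler('xyz'); c,s=np.cos(-.061),np.sin(-.061)
o=ctrl.get_obs();print(ctrl.get_obs()['grip_width'])
for lx in(-.0205,.0205): print([.497+c*lx,-.205+s*lx])
print('to lift',rel([.44,.05,.42],q))
E
```

```text
time_s: 10.4
ee_pos: [0.4232, 0.1043, 0.2595]
eef_rot: [3.141, 0.521, 3.082]
force: [0.6, -0.5, -0.3]
grip_width: 0.0936
grip_force: 0.0
time_s: 11.2
ee_pos: [0.4233, 0.1045, 0.2589]
eef_rot: [-3.142, 0.52, 3.083]
force: [-1.2, -1.2, 2.5]
grip_width: 0.0495
grip_force: 20.0
time_s: 12.0
ee_pos: [0.3628, 0.1082, 0.3652]
eef_rot: [3.14, 0.524, 3.083]
force: [-0.2, 0.3, -1.3]
grip_width: 0.0499
grip_force: 20.0
0.0500007006506546
[np.float64(0.47653812842481097), np.float64(-0.20375027537414422)]
[np.float64(0.5174618715751891), np.float64(-0.20624972462585575)]
to lift [-9.74e+00 -5.35e+00 -8.90e-01  1.00e-03  5.22e-01  0.00e+00]
```

```bash
python3 -m jog '[[-1,-1,-2,0,0.1,0],[-2,-4,-3,0,0.2,0],[-3,-8,-3,0,0.3,0],[-4,-12,-3,0,0.42,0],[-5,-16,-3,0,0.522,0],[-6,-20,-3,0,0.522,0],[-7,-24,-3,0,0.522,0],[-8,-28,-3,0,0.522,0]]'
python3 -c "
from h import *
print(rel([.4765,-.2038,.35],[np.pi,0,3.083]))"
```

```text
time_s: 12.85
ee_pos: [0.4019, -0.1768, 0.4277]
eef_rot: [3.141, -0.004, 3.082]
force: [1.2, 0.7, -0.7]
grip_width: 0.0501
grip_force: 20.0
[-7.64e+00 -2.26e+00  7.74e+00  1.00e-03 -4.00e-03 -1.00e-03]
```

```bash
python3 -m jog '[[-3,-1,0,0,0,0],[-6,-2,1,0,-0.003,0],[-7.6,-2.25,3,0,-0.003,0],[-7.6,-2.25,5,0,-0.003,0],[-7.6,-2.25,7,0,-0.003,0],[-7.6,-2.25,7.7,0,-0.003,0],[-7.6,-2.25,7.7,0,-0.003,0]]'
python3 - <<'E'
from h import *
w=snap('wrist','wr5.png');cv2.imwrite('pics/c5.png',cv2.resize(w['img'][:,100:420],(666,600)[::1] if 0 else (500,600)))
s=snap('side','si5.png')
E
```

```text
time_s: 13.55
ee_pos: [0.4761, -0.2017, 0.3502]
eef_rot: [3.14, -0.002, 3.083]
force: [-0.5, -0.6, -0.7]
grip_width: 0.0499
grip_force: 20.0
```

View pics/c5.png

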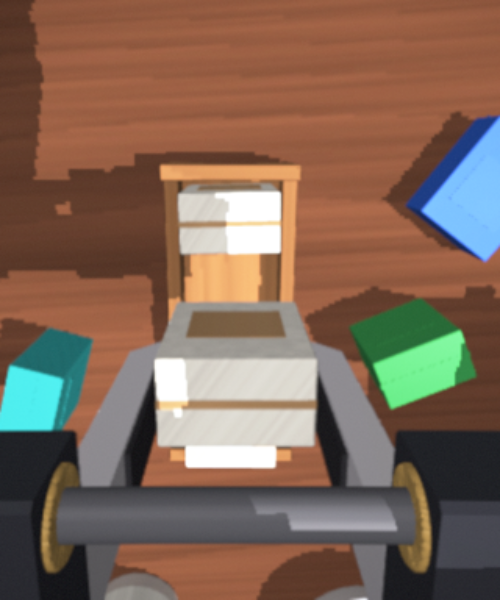

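Carton_a is held square between the fingers, its top at (158–315,358–445). Stock_a stands upright near the end wall at (180–281,190–253), and there is free floor between them.

Run:
```python
from m import *
w=load('wr5');f=1/1.5625
S=lambda Q:[(100+x*f,y*f) for x,y in Q]
o=np.array([.4761,-.2017,.3502]);R=Ro.from_euler('xyz',[3.1416,0,3.083])
Q=S([(158,358),(315,358),(313,445),(158,445)])
X,n=pnp(w,Q,1);print('held',X.round(4),R.inv().apply(X-o).round(4))
# top at assumed depth .1804-.013
P=np.array([onz(w,*q,.3502-.168) for q in Q]);print(P.mean(0).round(4),R.inv().apply(P.mean(0)-o).round(4),np.linalg.norm(P[1]-P[0]),np.linalg.norm(P[2]-P[1]))
P=np.array([onz(w,*q,.072) for q in S([(180,190),(281,190),(281,253),(180,253)])])[:,:2];d=P.mean(0)-[.497,-.205]
c,s=np.cos(-.061),np.sin(-.061);print('stock_a local',(c*d[0]+s*d[1]).round(4),(-s*d[0]+c*d[1]).round(4))
print(rel([.4765,-.2038,.245],[np.pi,0,3.083]))
```

```text
held [ 0.4784 -0.2014  0.1781] [-0.0023  0.0005  0.1721]
[ 0.4763 -0.2013  0.1822] [-0.0002  0.0004  0.168 ] 0.047818355699929836 0.029827687332484695
stock_a local -0.0618 -0.0001
[-2.000e-02 -2.000e-01  1.071e+01 -0.000e+00  1.000e-03 -0.000e+00]
```

```bash
python3 -m jog '[[0,-0.1,2.5,0,0,0],[0,-0.2,5,0,0,0],[0,-0.2,7,0,0,0],[0,-0.2,8.5,0,0,0],[0,-0.2,9.5,0,0,0],[0,-0.2,9.8,0,0,0],[0,-0.2,9.8,0,0,0],[0,-0.2,9.8,0,0,0]]'
python3 -m jog '[[0,0,0.2,0,0,0],[0,0,0.3,0,0,0],[0,0,0.3,0,0,0]]'
python3 -m jog '[[0,0,0.2,0,0,0],[0,0,0.3,0,0,0],[0,0,0.3,0,0,0]]'
```

```text
time_s: 14.45
ee_pos: [0.4763, -0.2037, 0.2545]
eef_rot: [-3.141, 0.002, 3.083]
force: [0.3, 0.7, -1.3]
grip_width: 0.0497
grip_force: 20.0
time_s: 14.75
ee_pos: [0.4761, -0.2036, 0.2507]
eef_rot: [-3.142, 0.001, 3.083]
force: [1.1, -1.0, -1.6]
grip_width: 0.0497
grip_force: 20.0
time_s: 15.05
ee_pos: [0.4761, -0.2036, 0.2475]
eef_rot: [3.141, 0.001, 3.083]
force: [-0.7, 0.6, -0.6]
grip_width: 0.05
grip_force: 20.0
```

```bash
for i in 1 2; do python3 -m jog '[[0,0,0.1,0,0,0],[0,0,0.15,0,0,0],[0,0,0.15,0,0,0]]'; done
```

```text
time_s: 15.35
ee_pos: [0.4761, -0.2036, 0.2461]
eef_rot: [3.142, 0.001, 3.083]
force: [0.9, 0.2, -1.0]
grip_width: 0.0498
grip_force: 20.0
time_s: 15.65
ee_pos: [0.4761, -0.2036, 0.2446]
eef_rot: [3.142, 0.001, 3.083]
force: [-0.3, -0.3, -1.6]
grip_width: 0.0499
grip_force: 20.0
```

```bash
python3 -m jog '[[0,0,0.1,0,0,0],[0,0,0.15,0,0,0],[0,0,0.15,0,0,0]]';python3 -m jog '[[0,0,0.1,0,0,0],[0,0,0.15,0,0,0],[0,0,0.15,0,0,0]]'
```

```text
time_s: 15.95
ee_pos: [0.4761, -0.2036, 0.2431]
eef_rot: [3.142, 0.001, 3.083]
force: [-0.7, -0.4, -0.5]
grip_width: 0.05
grip_force: 20.0
time_s: 16.25
ee_pos: [0.4761, -0.2036, 0.2416]
eef_rot: [3.142, 0.001, 3.083]
force: [0.6, 0.5, -0.2]
grip_width: 0.0496
grip_force: 20.0
```

```bash
python3 -m jog '[[0,0,0.1,0,0,0],[0,0,0.15,0,0,0],[0,0,0.15,0,0,0]]';python3 -m jog '[[0,0,0.1,0,0,0],[0,0,0.15,0,0,0],[0,0,0.15,0,0,0]]'
```

```text
time_s: 16.55
ee_pos: [0.4761, -0.2036, 0.2401]
eef_rot: [3.142, 0.001, 3.083]
force: [0.2, 0.2, -1.7]
grip_width: 0.0496
grip_force: 20.0
time_s: 16.85
ee_pos: [0.4764, -0.2036, 0.2397]
eef_rot: [-3.141, 0.002, 3.083]
force: [-1.6, 2.2, 9.7]
grip_width: 0.0498
grip_force: 20.0
```

```bash
python3 -m jog '[[0,0,0,0,0,0],[0,0,0,0,0,0],[0,0,0,0,0,0],[0,0,-1,0,0,0],[0,0,-4,0,0,0],[0,0,-8,0,0,0],[0,0,-12,0,0,0],[0,0,-16,0,0,0]]' 100
python3 -m jog '[[4,1,-1,0,0,0],[7.6,4,-2,0,0,0],[9,8,-2,0,0,0],[9,12,-2,0,0,0],[9,16,-2,0,-0.1,0],[9,20,-2,0,-0.2,0],[9,24,-2,0,-0.3,0],[9.5,28,-2,0,-0.42,0]]'
python3 -c "
from h import *
snap('wrist','wr6.png')
R=Ro.from_euler('xyz',[-3.14159,0,3.083])*Ro.from_rotvec([0,-.52,0])
print(rel([.3704,.238,.3652],R.as_euler('xyz')))"
```

```text
time_s: 17.65
ee_pos: [0.4756, -0.2034, 0.4011]
eef_rot: [-3.141, 0.001, 3.083]
force: [0.9, 0.5, -0.6]
grip_width: 0.0946
grip_force: 0.0
time_s: 18.45
ee_pos: [0.3972, 0.0831, 0.4194]
eef_rot: [3.14, 0.426, 3.082]
force: [0.4, -0.5, -0.4]
grip_width: 0.094
grip_force: 0.0
[ 5.430e+00  1.491e+01  3.520e+00  4.000e-03 -8.500e-02  1.000e-03]
```

```bash
python3 -m jog '[[2,4,0,0,-0.04,0],[4,8,1,0,-0.085,0],[5.4,12,2.5,0.002,-0.09,0],[5.4,14.9,3.5,0.002,-0.09,0],[5.4,14.9,3.5,0.002,-0.09,0],[5.4,14.9,3.5,0.002,-0.09,0]]' 100
python3 - <<'E'
from h import *
w=snap('wrist','wr7.png');cv2.imwrite('pics/c6.png',w['img'][:330])
R=Ro.from_euler('xyz',[-3.14159,0,3.083])*Ro.from_rotvec([0,-.52,0])
print(rel([.3704,.238,.3652],R.as_euler('xyz')),rel([.4309,.2343,.2589]))
E
```

```text
time_s: 19.1
ee_pos: [0.3713, 0.2323, 0.3648]
eef_rot: [-3.139, 0.511, 3.084]
force: [-1.0, -0.1, -1.2]
grip_width: 0.094
grip_force: 0.0
[ 0.11   0.61  -0.08  -0.002 -0.009 -0.   ] [ 0.02  0.62 12.16  0.    0.    0.  ]
```

View pics/c6.png

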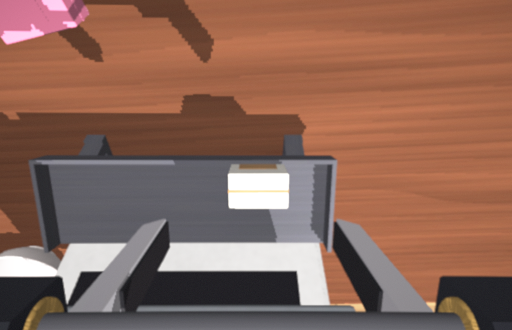

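Carton_b is in the tray, its top at (229–288,172–207), roughly centred between the fingers. I'll work out the exact offset.

Run:
```python
from h import *
w=load('wr7'); o=np.array([.3713,.2323,.3648]);R=Ro.from_euler('xyz',[-3.139,.511,3.084])
P=[]
for q in [(229,173),(288,173),(287,207),(230,207)]:
    oo,d=ray(w,*q); a=R.inv().apply(oo-o);b=R.inv().apply(d); P.append(a+b*(.2885-a[2])/b[2])
print(np.round(P,4),np.mean(P,0))
```

```text
[[ 0.0135 -0.0177  0.2885]
 [ 0.0134  0.0307  0.2885]
 [-0.016   0.0307  0.2885]
 [-0.016  -0.0174  0.2885]] [-0.00125976  0.00656387  0.2885    ]
```

```bash
python3 -m jog '[[0,0.6,3,0,-0.009,0],[0,0.65,6,0,-0.009,0],[0,0.65,8.5,0,-0.009,0],[0,0.65,10.5,0,-0.009,0],[0,0.65,11.6,0,-0.009,0],[0,0.65,12.1,0,-0.009,0],[0,0.65,12.1,0,-0.009,0],[0,0.65,12.1,0,-0.009,0]]' 100
python3 -m jog '[[0,0,0,0,0,0],[0,0,0,0,0,0],[0,0,0,0,0,0],[0,0,0,0,0,0],[0,0,0,0,0,0],[0,0,0,0,0,0],[0,0,0,0,0,0],[0,0,0,0,0,0]]' 40 20
python3 -m jog '[[0,0,-0.5,0,0,0],[0,0,-1.5,0,0,0],[0,0,-3,0,0,0],[0,0,-5,0,0,0],[0,0,-7.5,0,0,0],[0,0,-10,0,0,0],[0,0,-12,0,0,0],[0,0,-12,0,0,0]]'
```

```text
time_s: 19.95
ee_pos: [0.4308, 0.235, 0.2599]
eef_rot: [-3.14, 0.521, 3.082]
force: [0.1, 0.6, 0.3]
grip_width: 0.0938
grip_force: 0.0
time_s: 20.75
ee_pos: [0.4308, 0.2351, 0.259]
eef_rot: [-3.14, 0.52, 3.083]
force: [-0.7, 0.0, 1.0]
grip_width: 0.0498
grip_force: 20.0
time_s: 21.55
ee_pos: [0.3704, 0.239, 0.3656]
eef_rot: [3.141, 0.523, 3.082]
force: [0.4, 0.2, -1.2]
grip_width: 0.0503
grip_force: 20.0
```

```bash
python3 -m jog '[[-1,-2,-2,0,0.1,0],[-2,-6,-3,0,0.2,0],[-3,-10,-3,0,0.3,0],[-4,-14,-3,0,0.42,0],[-5,-18,-3,0,0.51,0],[-6,-22,-3,0,0.515,0],[-7,-26,-3,0,0.515,0],[-8,-30,-3,0,0.515,0]]'
python3 -c "
from h import *
print(rel([.5175,-.206,.36],[np.pi,0,3.083]))"
```

```text
time_s: 22.35
ee_pos: [0.4078, -0.0657, 0.429]
eef_rot: [-3.14, 0.004, 3.081]
force: [0.6, 0.2, -1.2]
grip_width: 0.0501
grip_force: 20.0
[-1.176e+01 -1.333e+01  6.970e+00 -2.000e-03  4.000e-03 -2.000e-03]
```

```bash
python3 -m jog '[[-3,-4,0,0,0,0],[-6,-8,0,0,0.003,0],[-9,-11,1,0,0.003,0],[-11.8,-13.3,2.5,0,0.003,0],[-11.8,-13.3,4,0,0.003,0],[-11.8,-13.3,4.9,0,0.003,0],[-11.8,-13.3,5,0,0.003,0],[-11.8,-13.3,5,0,0.003,0]]'
python3 - <<'E'
from h import *
w=snap('wrist','wr8.png');cv2.imwrite('pics/c7.png',cv2.resize(w['img'][:,100:420],(500,600)))
print(ctrl.get_obs()['ee_pos'],rel([.5175,-.206,.25],[np.pi,0,3.083]))
E
```

```text
time_s: 23.15
ee_pos: [0.5178, -0.2033, 0.3807]
eef_rot: [-3.14, 0.002, 3.082]
force: [-0.2, 0.2, -0.4]
grip_width: 0.0501
grip_force: 20.0
[ 0.51781604 -0.20331266  0.38117055] [ 6.000e-02 -2.400e-01  1.312e+01 -2.000e-03  3.000e-03 -1.000e-03]
```

View pics/c7.png

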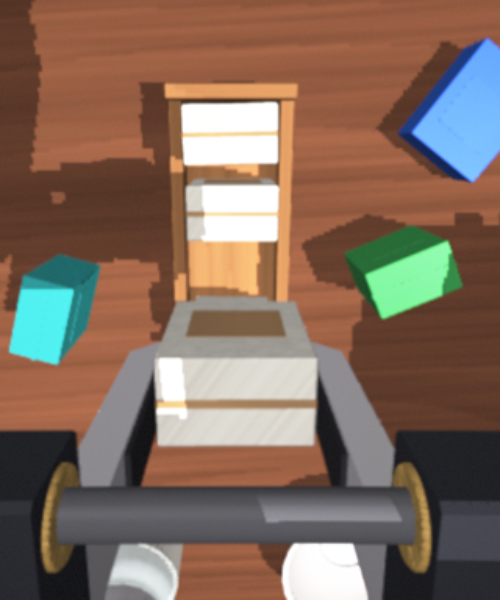

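Run:
```python
from h import *
c,s=np.cos(-.061),np.sin(-.061)
def L(n,Q,z):
    w=load(n);P=[]
    for x,y in Q:
        d=onz(w,100+x/1.5625,y/1.5625,z)[:2]-[.497,-.205];P.append([c*d[0]+s*d[1],-s*d[0]+c*d[1]])
    print(n,np.round(P,4).tolist(),np.mean(P,0).round(4))
L('wr8',[(187,187),(278,187),(278,241),(187,241)],.072)
L('wr8',[(182,103),(278,103),(278,164),(182,164)],.072)
L('wr5',[(186,468),(276,467)],.072)
```

```text
wr8 [[-0.0336, -0.0238], [-0.0337, 0.0254], [-0.0042, 0.0261], [-0.0041, -0.0245]] [-0.0189  0.0008]
wr8 [[-0.0762, -0.0253], [-0.0763, 0.0244], [-0.0457, 0.0251], [-0.0457, -0.0262]] [-0.061  -0.0005]
wr5 [[0.0768, -0.0252], [0.0761, 0.0254]] [0.0765 0.0001]
```

```bash
python3 -m jog '[[0,-0.2,3,0,0.002,0],[0,-0.26,6,0,0.002,0],[0,-0.26,9,0,0.002,0],[0,-0.26,11,0,0.002,0],[0,-0.26,12.5,0,0.002,0],[0,-0.26,13.3,0,0.002,0],[0,-0.26,13.6,0,0.002,0],[0,-0.26,13.6,0,0.002,0]]'
python3 -m jog '[[0,0,0.1,0,0,0],[0,0,0.2,0,0,0],[0,0,0.2,0,0,0]]'
python3 -m jog '[[0,0,0.1,0,0,0],[0,0,0.15,0,0,0],[0,0,0.15,0,0,0]]'
```

```text
time_s: 24.0
ee_pos: [0.5182, -0.2065, 0.245]
eef_rot: [-3.139, 0.001, 3.082]
force: [-0.1, 0.2, -1.1]
grip_width: 0.0497
grip_force: 20.0
time_s: 24.3
ee_pos: [0.5181, -0.2066, 0.2426]
eef_rot: [-3.14, 0.0, 3.082]
force: [0.3, 0.6, -0.8]
grip_width: 0.0499
grip_force: 20.0
time_s: 24.6
ee_pos: [0.518, -0.2065, 0.2407]
eef_rot: [-3.14, -0.0, 3.082]
force: [0.5, 0.6, -1.1]
grip_width: 0.0498
grip_force: 20.0
```

```bash
python3 -m jog '[[0,0,0.1,0,0,0],[0,0,0.13,0,0,0],[0,0,0.13,0,0,0]]'
```

```text
time_s: 24.9
ee_pos: [0.5181, -0.2066, 0.2397]
eef_rot: [-3.14, 0.0, 3.082]
force: [-0.9, 0.5, 3.5]
grip_width: 0.0494
grip_force: 20.0
```

Contact with the floor at the same height as carton_a. I'll release it, back off and check.

```bash
python3 -m jog '[[0,0,0,0,0,0],[0,0,0,0,0,0],[0,0,0,0,0,0],[0,0,-1,0,0,0],[0,0,-4,0,0,0],[0,0,-8,0,0,0],[0,0,-12,0,0,0],[0,0,-16,0,0,0]]' 100
python3 -m jog '[[-1,0,0,0,0,0],[-2,0,0,0,0,0],[-2,0,0,0,0,0],[-2,0,0,0,0,0],[-2,0,0,0,0,0]]'
python3 - <<'E'
from h import *
w=snap('wrist','wr9.png');s=snap('side','si9.png')
A=cv2.resize(w['img'][0:240,180:360],(400,533));B=cv2.resize(s['img'][215:325,215:325],(400,533)[::1] if 0 else (400,400));B=np.vstack([B,np.zeros((133,400,3),np.uint8)])
cv2.imwrite('pics/c8.png',np.hstack([A,B]))
E
```

```text
time_s: 25.7
ee_pos: [0.5177, -0.2061, 0.402]
eef_rot: [-3.14, 0.001, 3.082]
force: [-0.2, -0.2, -0.7]
grip_width: 0.0942
grip_force: 0.0
time_s: 26.2
ee_pos: [0.538, -0.2075, 0.3984]
eef_rot: [-3.14, -0.002, 3.082]
force: [0.1, -0.1, 1.0]
grip_width: 0.0939
grip_force: 0.0
```

View pics/c8.png

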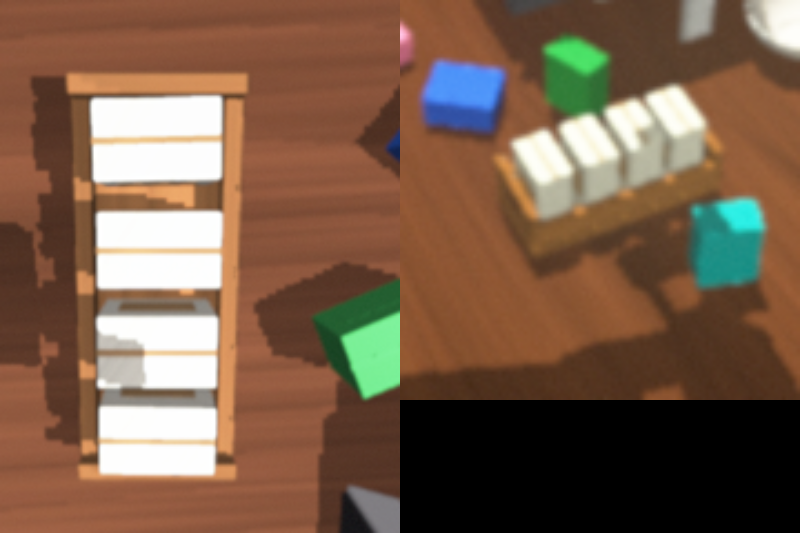

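All four cartons stand upright and square in one row, their tops at left-crop rows 97–182, 211–289, 315–388 and 405–474, with gaps between them. The gripper is clear.

```bash
python3 -c "
from h import *
print(ctrl.hand_in())"
```

```text
the job is handed in; nothing more can be done
None
```

Both tea cartons from the tray now stand upright in the caddy, in one row with the two already there. I handed the job in at about 26 s of the 67 s allowed; the hand-in gave no verdict, but the last pictures showed all four square, spaced apart and clear of the gripper.

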